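Gauge an orifice plate on the bench micrometer

TASK

Check the thickness of the steel orifice plate on the bench micrometer: lay it flat on the granite base, handle towards the open front, slide its round edge in under the spindle and gently up against both locating pins, and let go of it. Then close the spindle on it by turning the knurled friction knob on top clockwise, stop at the first slip of the knob (slipping less than a twelfth of a turn) and leave the spindle closed on the plate. Do not disturb the other things on the bench.

Things in the scene. Friction and masses are not known exactly. Their poses are not given: they have to be found in the camera images.
- micrometer: Bench micrometer, fixed. Black granite base 200 (x) x 140 (y) x 40 mm high; origin: centre of its underside, z up; open front faces its -x (to the robot). Steel column 30 mm thick at x = +82 mm, 140 mm high, carries an arm and readout over x = +22 to +104, y = -38 to +22 mm, from 82 to 118 mm above the bench (73 mm at the spindle guide). Spindle axis upright at x = +44, y = 0
- pins: two upright steel locating pins, 8 mm thick and 10 mm tall, on the granite; they take the disc's edge like a V. Origin: the point on the granite's top, 40 mm above the bench, where the centre of the plate's underside lies when its edge bears on both: x = +22 mm, y = 0 of the micrometer, same axes. The pins stand at x = +22 mm, y = +26 and -26 mm from this origin
- spindle: round upright steel spindle, 10 mm thick, with an 8 mm contact point screwed into its flat lower end, standing out 4 to 6 mm. Origin: centre of that lower end, z up. It does not rotate; it goes down 10 mm per clockwise turn of the thimble (1.6 mm per rad). The contact point starts 1.6 to 3.9 mm above the loaded plate: 1 to 2.5 rad to touch. It stays where it is left; turning back lifts it
- thimble: plain graduated steel thimble, 22 mm across, 24 mm high, from 133 to 157 mm above the bench on the spindle axis, under the knob; it drives the spindle directly, without the clutch. Origin at the centre of its underside, z up; its axes turn with it
- knob: dark knurled round friction knob on the thimble, 28 mm across, from 159 to 185 mm above the bench; origin: centre of its underside, z up; white line on top along its -x. Starts in line with the thimble. A friction clutch joins them: the knob turns with 0.02 N m while running free; after touching the plate this climbs over some 0.45 rad to 0.06 N m, where it slips (spindle force about 25 N)
- orifice_plate: loose flat stainless steel paddle plate, 6 mm thick, 0.22 kg: a round disc 60 mm across with a 16 mm bore, and a straight flat handle 25 mm wide that runs along its own -x to 130 mm from the disc's centre; origin at the centre of the disc's underside, z up. It starts lying on the bench, balance point about 37 mm from the disc's centre along the handle
- spray_can: bystander: upright aerosol can, 52 mm across, about 150 mm high; origin at the centre of its underside
- junction_box: bystander: grey die-cast box 89 x 129 x 50 mm with two brass glands; origin at the centre of its underside
- calibrator: bystander: black and yellow hand-held pressure calibrator 95 x 150 x 38 mm lying on its back; origin at the centre of its underside
- filter_regulator: bystander: upright filter-regulator with clear bowl and blue cap, 54 mm foot, 148 mm high; origin at the centre of its underside
Mind the look-alikes: they are no part of the job. There is more than one size of the orifice_plate; the one meant has the size given above.

How it is judged:
By the outcome, as a careful person would: the job done as asked, in the order asked, and still so for the second after the job is handed in, with the robot touching nothing.
It also fails if it takes over 72 s, if anything falls off the work surface, if the arm or the gripper's body presses on something with over 40 N, if the wrist force passes 120 N, or if a joint passes its speed limit or range.

ROBOT

A 6-joint arm with a two-finger parallel gripper is mounted at the origin on the work surface. World frame = base frame: x ahead of the robot, y to its left, z up, the work surface at z = 0. Lengths are in mm, angles in rad, forces in N, time in s.
With the tool pointing down it reaches from about 350 to 975 mm from the base axis. Payload 7.1 kg.
Tool frame: the origin (TCP) lies between the finger pads; the fingertips stand 8 mm ahead of it and the grasp point (between the pads) lies 11 mm behind it; x points along the fingers, y is the direction in which the jaws open and shut, and the axes are right-handed (so a half turn about x gives the same grasp; the last joint's range is limited). The gripper opens to 88 mm and grips with 3 to 60 N. Pads are 20 mm wide; open, the fingers measure 115 mm over their backs; the gripper's body (75 mm by 178 mm) begins 61 mm behind the grasp point.
Start: joints at [1.21, 0.423, 1.63, -0, 1.089, -0.019], TCP at [209.458, 588.84, 205.475] pointing down, gripper open.
Joint ranges: [-3, 3], [-0.9, 2.11], [0.09, 2.58], [-1.31, 4.45], [0.11, 2.69], [-2.54, 2.54]. Speed limits (rad/s): [2.39, 2.39, 3.01, 3.14, 3.14, 3.14].

INTERFACE

Orientations are given as a rotation vector (axis times angle).
In Python, from workcell import ctrl gives the robot as it stands.
- The arm moves only by the tool apply_moves, never from a script. Its argument "increments" is a list of rows, each an object with "gripper": the opening in per cent of the stroke, from 0 (shut) to 100 (fully open); "delta_pos": the shift along the tool's x, y, z in cm, a list of three; "dr": the turn, a rotation vector about the tool's x, y, z in rad, a list of three. In form: [{"gripper": gripper, "delta_pos": [dx, dy, dz], "dr": [ax, ay, az]}, ...]. A call has exactly 5 rows; each row shifts and turns the commanded pose from where the row before left it, along the tool's axes as they then stand; what a row does not reach is not made up. A row lasts 1/12 s, in which the tool goes at most 41.7 mm and 7.16 degrees, less where a joint would pass 70% of its speed; a pose out of reach is approached as far as the arm can. A call with a gripper value outside its range is refused whole. The fingers move at their own pace and stop on an object; the grip force is fixed at half the most. Time passes only in rows, so rows that do not move let the fingers close, or fill a call up. It gives the time, the measured TCP pose, the force and the opening at its end, in the units of the state.
- ctrl.get_obs(): the state, without advancing time (a new reading comes with each control period).
- ctrl.get_image(name): name is "scene" or "top" or "wrist"; returns a dict with "img" (480x640x3 uint8, red, green, blue), "range_z" (480x640 float32, mm along the optical axis (not along the pixel's ray), 0 where there is no reading), "mtx" (3x3 intrinsics, pixels), "rvec" (rotation vector, rad) and "tvec" (3), from world to camera coordinates, as OpenCV has them. Camera axes: x right, y down, z forward; pixel columns grow to the right and rows downward; lengths in mm; the calibration is good to about 2 mm. The wrist camera is an equidistant fisheye: a pixel r from the principal point sees the ray r / f radians off the axis. A picture is of the moment at which its call begins.
- ctrl.close_job(): hands the job in, once; it reports no verdict.
The state is a dict: "t": time; "qpos": joint angles; "qvel": joint speeds; "joint_torque": joint torques, N m; "ee_pos": TCP position; "orientation": TCP orientation; "ft_force": force on the tool from outside, world axes, zero at the start; "moment": the same for the moment, N m; "width": finger opening in mm.
Only numpy, scipy, OpenCV 4.12 (cv2) and the standard library are available. Lean on these libraries where they do the work, as an engineer would, in place of code of your own. Each camera call takes 0.05 s, during which the arm holds its last target. There are 200 camera calls.

## Working session

There is one attempt and no reset: what is moved stays moved. The work goes in short steps, Python scripts to look and compute and a tool call to move; the robot and the scene stay as the last step left them, time stands still between calls to the robot, and variables do not carry over. Pictures are saved under pics/ and viewed, about 8 in all and at most 12, crops included, and the job is handed in when it is done.

Besides the shell and the picture viewer there is one more tool, called after ">>>" as name(argument=value, ...) on one line, values as JSON. apply_moves: Moves the arm, as the interface text tells. Its arguments: {"type":"object","properties":{"increments":{"type":"array","items":{"type":"object","properties":{"gripper":{"type":"number"},"delta_pos":{"type":"array","items":{"type":"number"}},"dr":{"type":"array","items":{"type":"number"}}}}}},"required":["increments"]}

```bash
ls; mkdir -p pics; cat > h.py <<'E'
import numpy as np, cv2
from scipy.spatial.transform import Rotation as R
from workcell import ctrl
def grab(n,save=None):
    d=ctrl.get_image(n)
    if save: cv2.imwrite('pics/'+save+'.png',d['img'][:,:,::-1])
    np.savez('/tmp/'+n+'.npz',**d)
    return d
def load(n): return dict(np.load('/tmp/'+n+'.npz'))
def ray(d,u,v,fish=False):
    K=d['mtx'];x=(u-K[0,2])/K[0,0];y=(v-K[1,2])/K[1,1]
    if fish:
        r=np.hypot(x,y);s=np.sin(r)/r if r>1e-9 else 1
        c=np.array([x*s,y*s,np.cos(r)])
    else: c=np.array([x,y,1.])
    M=cv2.Rodrigues(np.array(d['rvec'],float))[0];t=np.array(d['tvec'],float).ravel()
    return -M.T@t, M.T@c
def onz(d,u,v,z,fish=False):
    o,r=ray(d,u,v,fish);return o+r*(z-o[2])/r[2]
def cloud(d):
    K=d['mtx'];Z=d['range_z'].astype(float);v,u=np.mgrid[:480,:640]
    c=np.stack([(u-K[0,2])/K[0,0]*Z,(v-K[1,2])/K[1,1]*Z,Z],-1)
    M=cv2.Rodrigues(np.array(d['rvec'],float))[0];t=np.array(d['tvec'],float).ravel()
    return (c-t)@M
E
python3 - <<'E'
from h import *
for n in('scene','top'):
    d=grab(n,n+'0');print(n,d['mtx'].round(1).tolist(),ray(d,320,240))
o=ctrl.get_obs();print(o);print(R.from_rotvec(o['orientation']).as_matrix().round(3))
E
```

```text
pics
scene [[585.6, 0.0, 315.2], [0.0, 585.6, 239.9], [0.0, 0.0, 1.0]] (array([1376.42830873,  651.10242655, 1054.32780887]), array([-0.57431464, -0.45088707, -0.68332269]))
top [[507.9, 0.0, 318.4], [0.0, 507.9, 237.7], [0.0, 0.0, 1.0]] (array([ 520.81775811,   33.4774795 , 1209.83939761]), array([ 0.06062972, -0.01687314, -0.99803346]))
{'t': 0.1, 'qpos': array([ 1.20998337e+00,  4.23757809e-01,  1.63061522e+00,  3.19793746e-05,
        1.08860100e+00, -1.89505057e-02]), 'qvel': array([-0.0012661 , -0.00040515, -0.00171212,  0.00072898, -0.00025823,
       -0.00154649]), 'joint_torque': array([ 6.09987328e-04, -5.45618069e+01, -2.74321890e+01,  6.45936141e-02,
        1.88625039e-02, -2.89281422e-05]), 'ee_pos': array([209.27692293, 588.35779698, 204.78293103]), 'orientation': array([ 0.26721837,  1.55438572, -0.26934941]), 'ft_force': array([-0.33365571, -0.59672266,  1.09621828]), 'moment': array([ 0.02429877,  0.02422757, -0.02847918]), 'width': 88.1305335445483}
[[-0.001  0.335  0.942]
 [-0.001  0.942 -0.335]
 [-1.    -0.001 -0.   ]]
```

View pics/top0.png

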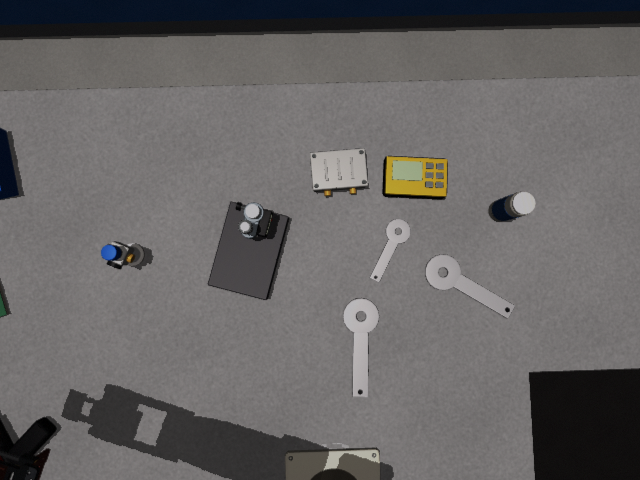

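View pics/scene0.png

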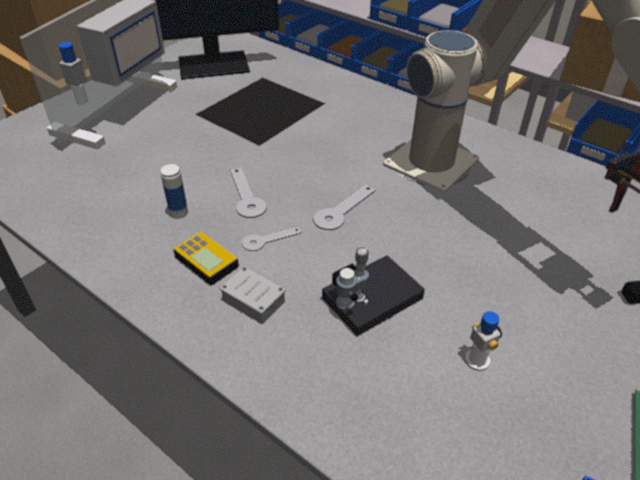

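The top view shows three paddle plates. The smallest, with its disc at (398,231) and handle end at (376,279), looks about 60 mm across. The micrometer's granite base is centred near (249,250), with its front towards the robot. Next I'll measure both.

```bash
cat > m.py <<'E'
from h import *
d=load('top');im=d['img'];P=cloud(d)
g=cv2.cvtColor(im,cv2.COLOR_RGB2GRAY)
# plates
m=((g>150)).astype(np.uint8)
m[:, :]=m*1
cs,_=cv2.findContours(m,cv2.RETR_CCOMP,cv2.CHAIN_APPROX_NONE)[-2:]
for c in cs:
    a=cv2.contourArea(c)
    if 150<a<3000:
        x,y,w,h=cv2.boundingRect(c)
        if not(330<x+w/2<520 and 200<y+h/2<400): continue
        mm=np.zeros_like(m);cv2.drawContours(mm,[c],-1,1,-1)
        q=np.array([onz(d,u,v,6)[:2] for v,u in np.argwhere(mm)])
        dt=cv2.distanceTransform(mm,cv2.DIST_L2,5);_,r,_,pk=cv2.minMaxLoc(dt)
        k=np.array(pk,float);C=onz(d,*k,6)[:2]
        cn=np.array([onz(d,*p[0],6)[:2] for p in c])
        # refine circle: contour points away from handle
        far=cn[np.argmax(np.linalg.norm(cn-C,axis=1))]
        for _ in range(5):
            ax=far-C;ax/=np.linalg.norm(ax)
            s=cn[((cn-C)@ax<10)&(np.linalg.norm(cn-C,axis=1)>15)]
            A=np.c_[2*s,np.ones(len(s))];sol=np.linalg.lstsq(A,(s**2).sum(1),rcond=None)[0]
            C=sol[:2];rad=np.sqrt(sol[2]+C@C)
            hp=q[((q-C)@ax>45)&((q-C)@ax<115)];far=hp.mean(0) if len(hp) else far
        print('plate',pk,C.round(1),'rad',rad.round(1),'len',((cn-C)@ax).max().round(1),'handle dir deg',np.degrees(np.arctan2(ax[1],ax[0])).round(2))
# granite
z=P[...,2]
roi=np.zeros_like(m);roi[190:310,195:310]=1
gm=((g<75)&(roi>0)&(z>34)&(z<46)).astype(np.uint8)
print('granite z',np.median(z[gm>0]),gm.sum(), 'bench z',np.median(z[300:340,420:470]), 'plate z',z[255:262,384:390].mean())
c=max(cv2.findContours(((g<75)&(roi>0)).astype(np.uint8),cv2.RETR_EXTERNAL,cv2.CHAIN_APPROX_NONE)[0],key=cv2.contourArea)
cn=np.array([onz(d,*p[0],40)[:2] for p in c]).astype(np.float32)
print('minrect',cv2.minAreaRect(cn))
q=P[roi>0];
for lo,hi in((178,192),(136,146),(112,124)):
    s=q[(q[:,2]>lo)&(q[:,2]<hi)];print(lo,len(s),s.mean(0).round(1) if len(s) else'', (s.min(0).round(),s.max(0).round()) if len(s) else '')
E
python3 m.py; python3 -c "
import cv2;i=cv2.imread('pics/top0.png')[190:310,190:310];cv2.imwrite('pics/c.png',cv2.resize(i,(600,600),interpolation=cv2.INTER_CUBIC))"
```

```text
plate (360, 316) [412.9 -77.1] rad 39.6 len 185.7 handle dir deg 177.44
plate (443, 272) [ 510.1 -275. ] rad 39.2 len 185.2 handle dir deg -122.16
plate (398, 231) [ 610.6 -172.8] rad 27.4 len 129.2 handle dir deg 151.92
granite z 41.22119526618751 4285 bench z 0.9466484574846747 plate z 7.898110838726585
minrect ((573.7069091796875, 175.257080078125), (149.0583953857422, 203.9176483154297), 73.69998168945312)
178 158 [615.3 167.2 186. ] (array([602., 153., 178.]), array([628., 181., 192.]))
136 160 [651.8 157.  141.5] (array([611., 142., 136.]), array([666., 172., 146.]))
112 499 [630.6 146.2 117.9] (array([598., 119., 112.]), array([674., 193., 124.]))
```

View pics/c.png

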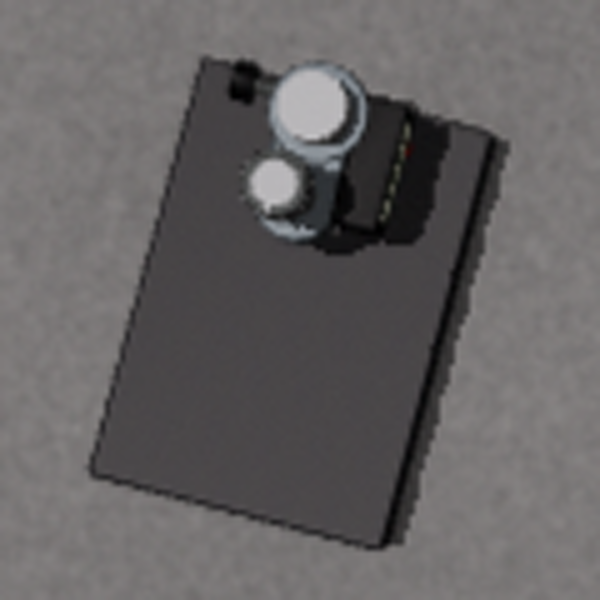

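The plate meant is the one with its disc at about (611,-173) and its handle pointing along 152°; its measured length is 129 mm. The crop shows the knob and arm at the rear of the granite. The micrometer yaw is about -16.3° and the spindle is at about (616,167). I'm moving over the handle now.

>>> apply_moves(increments=[{"gripper":100,"delta_pos":[0,-2.3,2.31],"dr":[0,0,0]},{"gripper":100,"delta_pos":[0,-2.3,2.31],"dr":[0,0,0]},{"gripper":100,"delta_pos":[0,-2.3,2.31],"dr":[0,0,0]},{"gripper":100,"delta_pos":[0,-2.3,2.31],"dr":[0,0,0]},{"gripper":100,"delta_pos":[0,-2.3,2.31],"dr":[0,0,0]}])

```text
t: 0.52
ee_pos: [279.9, 440.2, 205.1]
orientation: [0.267, 1.554, -0.268]
ft_force: [1.0, 0.3, -0.8]
width: 87.9
```

>>> apply_moves(increments=[{"gripper":100,"delta_pos":[0,-2.3,2.31],"dr":[0,0,0]},{"gripper":100,"delta_pos":[0,-2.3,2.31],"dr":[0,0,0]},{"gripper":100,"delta_pos":[0,-2.3,2.31],"dr":[0,0,0]},{"gripper":100,"delta_pos":[0,-2.3,2.31],"dr":[0,0,0]},{"gripper":100,"delta_pos":[0,-2.3,2.31],"dr":[0,0,0]}])

```text
t: 0.93
ee_pos: [350.2, 293.1, 205.3]
orientation: [0.268, 1.554, -0.268]
ft_force: [0.6, 1.1, -0.1]
width: 87.6
```

>>> apply_moves(increments=[{"gripper":100,"delta_pos":[0,-2.3,2.31],"dr":[0,0,0]},{"gripper":100,"delta_pos":[0,-2.3,2.31],"dr":[0,0,0]},{"gripper":100,"delta_pos":[0,-2.3,2.31],"dr":[0,0,0]},{"gripper":100,"delta_pos":[0,-2.3,2.31],"dr":[0,0,0]},{"gripper":100,"delta_pos":[0,-2.3,2.31],"dr":[0,0,0]}])

```text
t: 1.35
ee_pos: [420.5, 146.0, 205.4]
orientation: [0.268, 1.554, -0.268]
ft_force: [0.4, -0.5, -0.6]
width: 87.8
```

>>> apply_moves(increments=[{"gripper":100,"delta_pos":[0,-2.3,2.31],"dr":[0,0,0]},{"gripper":100,"delta_pos":[0,-2.3,2.31],"dr":[0,0,0]},{"gripper":100,"delta_pos":[0,-2.3,2.31],"dr":[0,0,0]},{"gripper":100,"delta_pos":[0,-2.3,2.31],"dr":[0,0,0]},{"gripper":100,"delta_pos":[0,-2.3,2.31],"dr":[0,0,0]}])

```text
t: 1.77
ee_pos: [490.7, -1.0, 205.3]
orientation: [0.268, 1.554, -0.268]
ft_force: [0.7, -0.0, -0.9]
width: 87.8
```

>>> apply_moves(increments=[{"gripper":100,"delta_pos":[0,-2.3,2.31],"dr":[0,0,0]},{"gripper":100,"delta_pos":[0,-2.3,2.31],"dr":[0,0,0]},{"gripper":100,"delta_pos":[0,-2.3,2.31],"dr":[0,0,0]},{"gripper":100,"delta_pos":[0,-2.3,2.31],"dr":[0.074,0,0]},{"gripper":100,"delta_pos":[0,0,0],"dr":[0.074,0,0]}])

```text
t: 2.18
ee_pos: [549.1, -121.5, 205.4]
orientation: [0.388, 1.533, -0.39]
ft_force: [0.3, 0.7, 0.4]
width: 88.0
```

```bash
python3 - <<'E'
from h import *
o=ctrl.get_obs();print(o['ee_pos'],o['qpos'],o['t'],o['ft_force'],o['moment']);print(R.from_rotvec(o['orientation']).as_matrix().round(3))
d=grab('wrist','w1');print(d['mtx'].round(1).tolist(),ray(d,320,240,True))
E
```

```text
[ 549.05141789 -121.5397717   205.42578193] [-2.38363391e-01  3.30785592e-01  1.77186736e+00 -1.29867985e-03
  1.03673419e+00 -1.31239589e+00] 2.1833 [0.31991524 0.68077562 0.39018905] [-0.0151088  -0.00919965 -0.01023592]
[[ 0.002  0.476  0.879]
 [-0.002  0.879 -0.476]
 [-1.    -0.001  0.002]]
[[371.6, 0.0, 314.2], [0.0, 371.6, 242.5], [0.0, 0.0, 1.0]] (array([485.03424058, -87.27793175, 384.42610224]), array([ 0.23577693, -0.11102898, -0.96544384]))
```

View pics/w1.png

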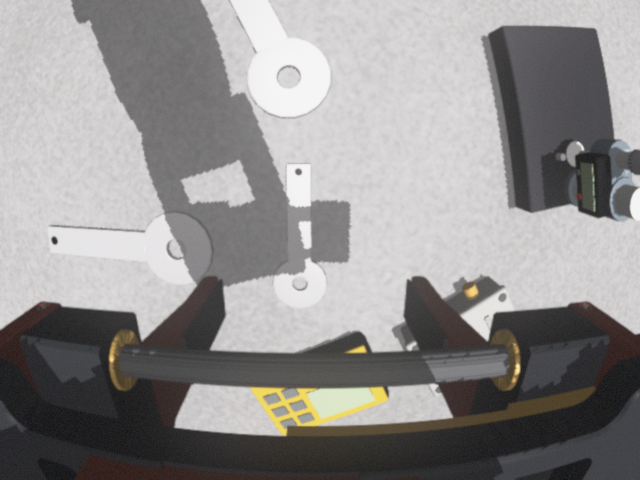

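The wrist view shows the small plate between the open fingers: bore at (300,283), handle-end hole at (298,172). I'll cast these onto z=6.

```bash
python3 - <<'E'
from h import *
d=load('wrist');g=cv2.cvtColor(d['img'],cv2.COLOR_RGB2GRAY)
# hole centroids
def hole(x0,x1,y0,y1,th):
    s=g[y0:y1,x0:x1]<th;v,u=np.nonzero(s);return u.mean()+x0,v.mean()+y0,s.sum()
h=hole(292,306,166,178,150);b=hole(290,311,274,293,190)
print(h,b)
H=onz(d,*h[:2],6,True)[:2];B=onz(d,*b[:2],6,True)[:2];a=H-B
print(H,B,np.linalg.norm(a),np.degrees(np.arctan2(a[1],a[0])))
for v in(180,190):
    r=np.nonzero(g[v,275:325]>235)[0]+275
    print(v,r.min(),r.max(),onz(d,r.min()-.5,v,6,True)[:2],onz(d,r.max()+.5,v,6,True)[:2])
o=ctrl.get_obs();M=R.from_rotvec(o['orientation']).as_matrix()
a/=np.linalg.norm(a)
print('target',B+55*a, 'tool delta',M.T@(np.r_[B+55*a,10]-o['ee_pos']))
yd=np.degrees(np.arctan2(M[1,1],M[0,1]));print(yd)
E
```

```text
(np.float64(298.0), np.float64(171.5), np.int64(26)) (np.float64(299.6), np.float64(285.6), np.int64(50))
[ 503.30362506 -116.32134984] [ 612.47330309 -174.93399558] 123.90908296292369 151.76887473194978
180 287 309 [ 505.28967343 -130.83146562] [ 516.57006811 -110.23462839]
190 288 309 [ 514.81623501 -134.9650237 ] [ 525.63505991 -115.16745451]
target [ 564.0157393  -148.91737566] tool delta [195.06440298 -17.89903869  28.41822794]
61.30030190988864
```

>>> apply_moves(increments=[{"gripper":100,"delta_pos":[2.5,-0.36,0.57],"dr":[-0.008,0,0]},{"gripper":100,"delta_pos":[2.5,-0.36,0.57],"dr":[0,0,0]},{"gripper":70,"delta_pos":[2.5,-0.36,0.57],"dr":[0,0,0]},{"gripper":70,"delta_pos":[2.5,-0.36,0.57],"dr":[0,0,0]},{"gripper":70,"delta_pos":[2.5,-0.36,0.57],"dr":[0,0,0]}])

```text
t: 2.65
ee_pos: [563.2, -145.7, 79.2]
orientation: [0.376, 1.539, -0.376]
ft_force: [-0.4, 0.2, 0.1]
width: 70.9
```

>>> apply_moves(increments=[{"gripper":70,"delta_pos":[2.5,0,0],"dr":[0,0,0]},{"gripper":70,"delta_pos":[2.0,0,0],"dr":[0,0,0]},{"gripper":70,"delta_pos":[1.3,0,0],"dr":[0,0,0]},{"gripper":70,"delta_pos":[0.9,0,0],"dr":[0,0,0]},{"gripper":70,"delta_pos":[0.3,0,0],"dr":[0,0,0]}])

```text
t: 3.07
ee_pos: [562.8, -145.6, 9.3]
orientation: [0.377, 1.54, -0.377]
ft_force: [-0.3, -0.2, 0.5]
width: 61.3
```

>>> apply_moves(increments=[{"gripper":10,"delta_pos":[0,0,0],"dr":[0,0,0]},{"gripper":10,"delta_pos":[0,0,0],"dr":[0,0,0]},{"gripper":10,"delta_pos":[0,0,0],"dr":[0,0,0]},{"gripper":10,"delta_pos":[0,0,0],"dr":[0,0,0]},{"gripper":10,"delta_pos":[0,0,0],"dr":[0,0,0]}])

```text
t: 3.48
ee_pos: [564.2, -146.4, 11.3]
orientation: [0.378, 1.536, -0.378]
ft_force: [0.5, 0.3, 0.5]
width: 31.8
```

>>> apply_moves(increments=[{"gripper":10,"delta_pos":[0,0,0],"dr":[0,0,0]},{"gripper":10,"delta_pos":[0,0,0],"dr":[0,0,0]},{"gripper":10,"delta_pos":[0,0,0],"dr":[0,0,0]},{"gripper":10,"delta_pos":[0,0,0],"dr":[0,0,0]},{"gripper":10,"delta_pos":[0,0,0],"dr":[0,0,0]}])

```text
t: 3.9
ee_pos: [563.6, -146.2, 10.4]
orientation: [0.378, 1.538, -0.378]
ft_force: [0.3, 0.9, -0.3]
width: 8.8
```

The opening reads 8.8 mm, so the fingers closed on nothing. I'll look before going on.

```bash
python3 - <<'E'
from h import *
o=ctrl.get_obs();print(o['ee_pos'],o['width'],o['ft_force']);M=R.from_rotvec(o['orientation']).as_matrix();print(M.round(3))
d=grab('wrist');t=grab('top')
a=cv2.resize(d['img'][160:440,140:480],(800,600))[:,:,::-1]
b=cv2.resize(t['img'][190:310,340:460],(600,600),interpolation=cv2.INTER_CUBIC)[:,:,::-1]
cv2.imwrite('pics/w2.png',np.hstack([cv2.resize(a,(400,300)),cv2.resize(b,(300,300))]))
E
```

```text
[ 563.6038283  -146.20112885   10.42998005] 8.792531957571661 [ 0.33037006  0.90138889 -0.25213105]
[[-0.     0.463  0.886]
 [ 0.     0.886 -0.463]
 [-1.     0.    -0.   ]]
```

View pics/w2.png

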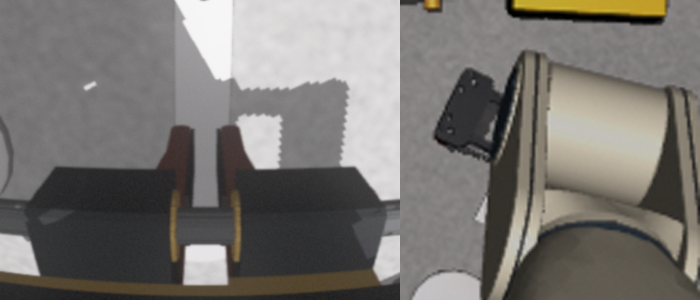

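```bash
python3 - <<'E'
from h import *
d=load('wrist');K=d['mtx'];Z=d['range_z'].astype(float)
M=cv2.Rodrigues(np.array(d['rvec'],float))[0];t=np.array(d['tvec'],float).ravel()
def pt(u,v):
    o,r=ray(d,u,v,True);c=M@r
    return (o+r/c[2]*Z[v,u]).round(1)
o=ctrl.get_obs();T=R.from_rotvec(o['orientation']).as_matrix()
for v in range(262,306,4):
    print(v,[(u,pt(u,v).tolist()) for u in (285,295,298,315,333,337,345)])
E
```

```text
262 [(285, [548.1, -156.6, -1.1]), (295, [548.9, -150.5, 5.1]), (298, [549.7, -149.1, 5.1]), (315, [553.8, -141.2, 5.2]), (333, [558.3, -132.9, 4.6]), (337, [560.9, -131.6, -0.5]), (345, [562.8, -127.7, 0.1])]
266 [(285, [499.5, -113.2, 189.7]), (295, [550.8, -151.5, 5.4]), (298, [551.5, -150.1, 5.4]), (315, [555.4, -142.1, 6.2]), (333, [560.0, -133.9, 5.4]), (337, [563.2, -132.7, -1.3]), (345, [564.5, -128.6, 1.1])]
270 [(285, [551.9, -158.6, -0.3]), (295, [552.6, -152.5, 5.9]), (298, [553.6, -151.3, 5.0]), (315, [557.3, -143.1, 6.3]), (333, [561.9, -134.8, 5.7]), (337, [565.1, -133.6, -0.7]), (345, [567.0, -129.7, -0.2])]
274 [(285, [554.2, -160.0, -1.2]), (295, [554.3, -153.3, 7.0]), (298, [555.3, -152.1, 5.9]), (315, [559.4, -144.2, 6.1]), (333, [563.9, -135.8, 5.7]), (337, [567.5, -134.8, -1.5]), (345, [569.2, -130.8, -0.5])]
278 [(285, [555.8, -160.8, 0.2]), (295, [549.2, -149.3, 29.7]), (298, [550.0, -148.1, 29.1]), (315, [561.3, -145.2, 6.4]), (333, [557.6, -133.9, 28.7]), (337, [558.6, -132.3, 28.3]), (345, [571.3, -131.8, -0.5])]
282 [(285, [547.1, -152.9, 35.2]), (295, [54
[... 540 characters left out ...]
7, [558.0, -132.9, 43.5]), (345, [559.9, -130.0, 42.8])]
294 [(285, [547.6, -152.1, 48.5]), (295, [549.4, -148.3, 48.8]), (298, [550.4, -147.5, 47.7]), (315, [499.5, -113.2, 189.7]), (333, [556.6, -134.4, 48.9]), (337, [557.7, -133.1, 48.3]), (345, [559.0, -130.1, 48.9])]
298 [(285, [547.8, -151.8, 52.5]), (295, [550.1, -148.6, 51.3]), (298, [550.5, -147.3, 51.8]), (315, [571.5, -150.5, 6.3]), (333, [557.0, -134.8, 52.0]), (337, [558.1, -133.5, 51.0]), (345, [559.0, -130.4, 52.5])]
302 [(285, [548.4, -151.9, 55.2]), (295, [549.8, -148.1, 56.3]), (298, [550.6, -147.2, 55.7]), (315, [573.9, -151.7, 5.7]), (333, [557.1, -135.0, 55.5]), (337, [557.4, -133.5, 56.4]), (345, [559.4, -130.8, 55.3])]
```

```bash
python3 - <<'E'
from h import *
d=grab('scene','s2');P=cloud(d)
o=ctrl.get_obs();T=R.from_rotvec(o['orientation']).as_matrix()
L=(P-o['ee_pos'])@T   # tool coords
k=(abs(L[...,1])<60)&(abs(L[...,2])<25)&(d['range_z']>0)
for lo in range(-70,14,6):
    s=L[k&(L[...,0]>=lo)&(L[...,0]<lo+6)]
    if len(s): print(lo,len(s),s[:,1:].min(0).round(),s[:,1:].max(0).round(),s[:,1:].mean(0).round())
v,u=np.nonzero(k);print(u.min(),u.max(),v.min(),v.max())
c=d['img'][max(0,v.min()-10):v.max()+10,u.min()-10:u.max()+10,::-1];cv2.imwrite('pics/s2c.png',cv2.resize(c,None,fx=6,fy=6,interpolation=cv2.INTER_CUBIC));print(c.shape)
E
```

```text
-64 2 [-11.  10.] [-11.  11.] [-11.  11.]
-58 3 [-14.   9.] [-2. 10.] [-8.  9.]
-52 4 [-10.   8.] [-4. 10.] [-7.  9.]
-46 1 [-7.  8.] [-7.  8.] [-7.  8.]
-40 8 [-13.  -3.] [16. 11.] [0. 6.]
-34 16 [-11. -13.] [15. 10.] [6. 2.]
-28 19 [ -9. -14.] [13. 11.] [8. 0.]
-22 13 [-13. -12.] [14. 10.] [ 7. -0.]
-16 1 [-11.   5.] [-11.   5.] [-11.   5.]
-4 15 [ -6. -23.] [13. 24.] [3. 2.]
2 135 [-59. -25.] [55. 25.] [3. 2.]
8 301 [-59. -24.] [60. 25.] [12.  3.]
246 289 70 255
(205, 63, 3)
```

View pics/s2c.png

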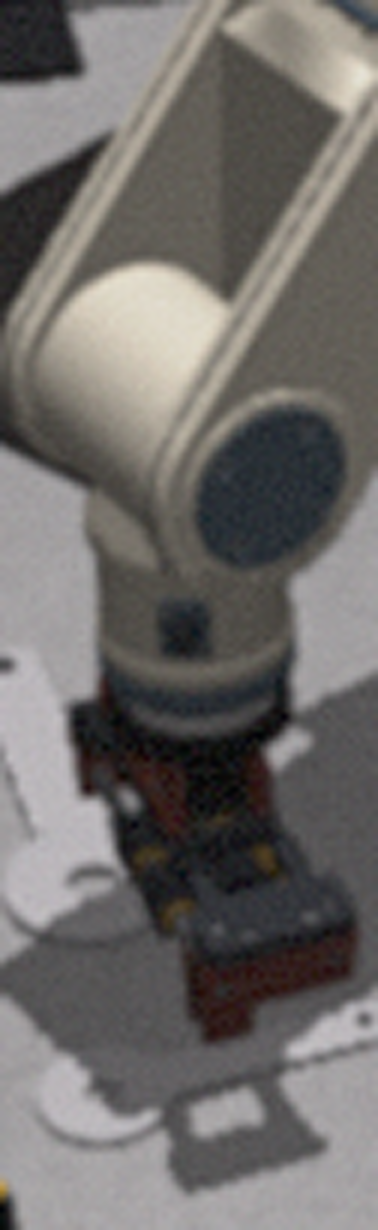

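Both cameras put the fingertips about 17 mm *behind* the reported TCP, where the spec says 8 mm ahead. That is a 25 mm discrepancy along the tool axis, and it explains the empty grasp. The plate is untouched. I'll reopen, go 24 mm lower with the force watched, and grip.

>>> apply_moves(increments=[{"gripper":65,"delta_pos":[0,0,0],"dr":[0,0,0]},{"gripper":65,"delta_pos":[0,0,0],"dr":[0,0,0]},{"gripper":65,"delta_pos":[0,0,0],"dr":[0,0,0]},{"gripper":65,"delta_pos":[0,0,0],"dr":[0,0,0]},{"gripper":65,"delta_pos":[0.2,0,0],"dr":[0,0,0]}])

```text
t: 4.47
ee_pos: [563.9, -146.3, 8.7]
orientation: [0.378, 1.537, -0.378]
ft_force: [0.0, -0.3, 0.6]
width: 38.7
```

>>> apply_moves(increments=[{"gripper":65,"delta_pos":[0.3,0,0],"dr":[0,0,0]},{"gripper":65,"delta_pos":[0.4,0,0],"dr":[0,0,0]},{"gripper":65,"delta_pos":[0.4,0,0],"dr":[0,0,0]},{"gripper":65,"delta_pos":[0.4,0,0],"dr":[0,0,0]},{"gripper":65,"delta_pos":[0.2,0,0],"dr":[0,0,0]}])

```text
t: 4.88
ee_pos: [563.2, -146.1, -9.4]
orientation: [0.378, 1.539, -0.378]
ft_force: [-0.0, 0.1, -0.1]
width: 57.0
```

>>> apply_moves(increments=[{"gripper":65,"delta_pos":[0.2,0,0],"dr":[0,0,0]},{"gripper":65,"delta_pos":[0.1,0,0],"dr":[0,0,0]},{"gripper":65,"delta_pos":[0.1,0,0],"dr":[0,0,0]},{"gripper":65,"delta_pos":[0.1,0,0],"dr":[0,0,0]},{"gripper":65,"delta_pos":[0,0,0],"dr":[0,0,0]}])

```text
t: 5.3
ee_pos: [563.6, -146.2, -13.6]
orientation: [0.378, 1.538, -0.378]
ft_force: [-0.9, -0.2, -0.3]
width: 57.0
```

>>> apply_moves(increments=[{"gripper":65,"delta_pos":[0.1,0,0],"dr":[0,0,0]},{"gripper":0,"delta_pos":[0,0,0],"dr":[0,0,0]},{"gripper":0,"delta_pos":[0,0,0],"dr":[0,0,0]},{"gripper":0,"delta_pos":[0,0,0],"dr":[0,0,0]},{"gripper":0,"delta_pos":[0,0,0],"dr":[0,0,0]}])

```text
t: 5.72
ee_pos: [563.7, -146.3, -14.4]
orientation: [0.378, 1.537, -0.378]
ft_force: [0.2, 0.3, 0.1]
width: 33.8
```

>>> apply_moves(increments=[{"gripper":0,"delta_pos":[0,0,0],"dr":[0,0,0]},{"gripper":0,"delta_pos":[0,0,0],"dr":[0,0,0]},{"gripper":0,"delta_pos":[0,0,0],"dr":[0,0,0]},{"gripper":0,"delta_pos":[0,0,0],"dr":[0,0,0]},{"gripper":0,"delta_pos":[0,0,0],"dr":[0,0,0]}])

```text
t: 6.13
ee_pos: [563.6, -146.3, -14.5]
orientation: [0.378, 1.538, -0.378]
ft_force: [-0.9, -0.5, 2.2]
width: 24.3
```

The plate is gripped (24.3 mm on a 25 mm handle). I'm lifting it and carrying it to a standoff in front of the micrometer.

>>> apply_moves(increments=[{"gripper":0,"delta_pos":[-0.5,0,0],"dr":[0,0,0]},{"gripper":0,"delta_pos":[-1.5,0,0],"dr":[0,0,0]},{"gripper":0,"delta_pos":[-2.5,0,0],"dr":[0,0,0]},{"gripper":0,"delta_pos":[-2.5,0,0],"dr":[0,0,0]},{"gripper":0,"delta_pos":[-2,0,0],"dr":[0,0,0]}])

```text
t: 6.55
ee_pos: [563.6, -146.1, 76.9]
orientation: [0.378, 1.538, -0.378]
ft_force: [0.3, -0.7, -2.7]
width: 24.7
```

>>> apply_moves(increments=[{"gripper":0,"delta_pos":[0,0.9,-0.85],"dr":[0,0,0]},{"gripper":0,"delta_pos":[0,1.8,-1.71],"dr":[0,0,0]},{"gripper":0,"delta_pos":[0,1.8,-1.71],"dr":[0,0,0]},{"gripper":0,"delta_pos":[0,1.8,-1.71],"dr":[0,0,0]},{"gripper":0,"delta_pos":[0,1.8,-1.71],"dr":[0,0,0]}])

```text
t: 6.97
ee_pos: [531.2, -37.1, 74.3]
orientation: [0.378, 1.54, -0.378]
ft_force: [0.8, 0.7, -1.9]
width: 24.5
```

>>> apply_moves(increments=[{"gripper":0,"delta_pos":[0,1.8,-1.71],"dr":[0,0,0]},{"gripper":0,"delta_pos":[0,1.8,-1.71],"dr":[0,0,0]},{"gripper":0,"delta_pos":[0,1.8,-1.71],"dr":[0,0,0]},{"gripper":0,"delta_pos":[0,1.8,-1.71],"dr":[0,0,0]},{"gripper":0,"delta_pos":[0,1.8,-1.71],"dr":[0,0,0]}])

```text
t: 7.38
ee_pos: [496.9, 82.2, 74.3]
orientation: [0.377, 1.54, -0.378]
ft_force: [-0.3, 0.1, -3.0]
width: 24.5
```

>>> apply_moves(increments=[{"gripper":0,"delta_pos":[0,1.8,-1.71],"dr":[0,0,0]},{"gripper":0,"delta_pos":[0,1.8,-1.71],"dr":[0,0,0]},{"gripper":0,"delta_pos":[0,1.8,-1.71],"dr":[0,0,0]},{"gripper":0,"delta_pos":[0,1.8,-1.71],"dr":[0,0,0]},{"gripper":0,"delta_pos":[0,0.9,-0.85],"dr":[0,0,0]}])

```text
t: 7.8
ee_pos: [466.1, 190.2, 74.4]
orientation: [0.376, 1.54, -0.377]
ft_force: [0.2, 1.0, -2.4]
width: 24.2
```

>>> apply_moves(increments=[{"gripper":0,"delta_pos":[0.5,0,0],"dr":[-0.04,0,0]},{"gripper":0,"delta_pos":[0.5,0,0],"dr":[-0.04,0,0]},{"gripper":0,"delta_pos":[0.5,0,0],"dr":[-0.04,0,0]},{"gripper":0,"delta_pos":[0.5,0,0],"dr":[-0.04,0,0]},{"gripper":0,"delta_pos":[0,0,0],"dr":[-0.04,0,0]}])

```text
t: 8.22
ee_pos: [466.7, 187.6, 53.8]
orientation: [0.218, 1.562, -0.221]
ft_force: [-1.0, -0.3, -3.0]
width: 24.1
```

```bash
python3 - <<'E'
from h import *
o=ctrl.get_obs();print(o['ee_pos'],o['qpos'],o['t'],o['ft_force'],o['moment'],o['width']);print(R.from_rotvec(o['orientation']).as_matrix().round(3))
d=grab('wrist','w3');grab('top')
E
```

```text
[466.68761539 187.62241221  53.81853357] [ 3.58579961e-01  4.89079683e-01  1.98510936e+00  3.58307728e-05
  6.70340225e-01 -9.32633456e-01] 8.2167 [-0.98192393 -0.30089991 -2.97549544] [ 0.07406715  0.06451436 -0.02375216] 24.08049927485447
[[-0.003  0.276  0.961]
 [-0.001  0.961 -0.276]
 [-1.    -0.002 -0.002]]
```

View pics/w3.png

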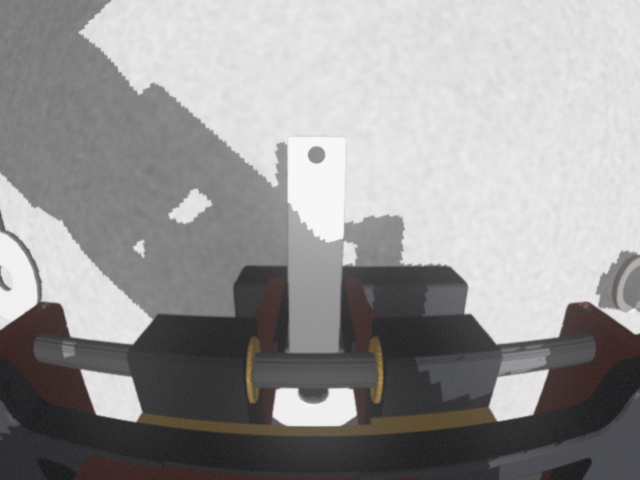

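The wrist view shows the handle vertical at columns 288–345 and the granite's front face at rows 266–282, spanning columns 235–467. The plate sits about 22 mm too far to -y. I'll measure the granite front edge and the handle line.

```bash
cat > m3.py <<'E'
from h import *
d=load('wrist');K=d['mtx'];Z=d['range_z'].astype(float)
v,u=np.mgrid[:480,:640];x=(u-K[0,2])/K[0,0];y=(v-K[1,2])/K[1,1];r=np.hypot(x,y)+1e-9
c=np.stack([x*np.sin(r)/r,y*np.sin(r)/r,np.cos(r)],-1);c=c/c[...,2:]*Z[...,None]
M=cv2.Rodrigues(np.array(d['rvec'],float))[0];t=np.array(d['tvec'],float).ravel()
P=(c-t)@M
z=P[...,2];g=cv2.cvtColor(d['img'],cv2.COLOR_RGB2GRAY)
k=(z>36.5)&(z<45)&(g<110)&(v<330)&(v>255);q=P[k]
print(k.sum(),np.median(z[k]))
ex=np.array([.96,-.281]);ex/=np.linalg.norm(ex);ey=np.array([-ex[1],ex[0]])
# front edge: per column first granite-top row
pts=[]
for cu in range(240,465,3):
    rows=np.nonzero(k[:,cu])[0]
    if len(rows)>3: pts.append(onz(d,cu,rows[0]-.5,40,True)[:2])
pts=np.array(pts);L=cv2.fitLine(pts.astype(np.float32),cv2.DIST_HUBER,0,.01,.01).ravel();ang=np.degrees(np.arctan2(L[1],L[0]))
print('front edge ang (ey)',ang%180,'pt',L[2:],len(pts), 'resid',np.std((pts-L[2:])@np.array([-L[1],L[0]])))
for rr in (284,288,292,296,300):
    cols=np.nonzero(k[rr])[0]
    if len(cols): print(rr,cols.min(),cols.max(),onz(d,cols.min()-.5,rr,40,True)[:2].round(1),onz(d,cols.max()+.5,rr,40,True)[:2].round(1))
o=ctrl.get_obs();zt=z[170:230,300:335];print('handle z',np.median(zt),np.median(z[150:160,295:300]),np.median(z[310:330,300:335]))
E
python3 m3.py
```

```text
4201 39.71905096001402
front edge ang (ey) 73.65408 pt [475.97415 206.11334] 43 resid 0.2960587225835347
284 234 466 [458.7 141.7] [497.2 272.1]
288 233 466 [460.9 140.3] [499.8 271.8]
292 233 465 [463.2 139.4] [502.2 270.8]
296 234 465 [465.7 139.1] [504.8 270.4]
300 234 464 [468.1 138.2] [507.2 269.5]
handle z 74.71521941518648 75.11706004136042 74.13822788716641
```

```bash
python3 - <<'E'
from h import *
d=load('wrist');g=cv2.cvtColor(d['img'],cv2.COLOR_RGB2GRAY)
S=np.array([[.9596,-.2815],[.2815,.9596]])
v,u=np.nonzero(g[144:166,304:330]<160);H=onz(d,u.mean()+304,v.mean()+144,74.5,True)[:2];print('hole',u.mean()+304,v.mean()+144,S@H)
for r in (170,185,200):
    row=g[r,270:360].astype(int);gr=np.diff(row);e=np.nonzero(row>240)[0]
    print(r,e.min()+270,e.max()+270)
    a,b=[S@onz(d,q,r,74.5,True)[:2] for q in(288.,345.)];print(a,b,(a+b)/2)
ex=[onz(d,q,137,74.5,True)[:2] for q in(288.,345.)];print('end',[S@e for e in ex])
E
```

```text
hole 315.9543147208122 154.48223350253807 [327.64664098 311.31973573]
170 289 344
[334.30672213 299.45157508] [334.14744261 323.74063786] [334.22708237 311.59610647]
185 289 343
[340.77608639 299.42049891] [340.61777368 323.8560842 ] [340.69693004 311.63829155]
200 289 343
[347.30373014 299.37683129] [347.14622418 323.98704743] [347.22497716 311.68193936]
end [array([320.17312053, 299.47673489]), array([320.01108689, 323.53866983])]
```

>>> apply_moves(increments=[{"gripper":0,"delta_pos":[0,0.43,0.58],"dr":[0.005,0,0]},{"gripper":0,"delta_pos":[0,0.43,0.58],"dr":[0,0,0]},{"gripper":0,"delta_pos":[0,0.43,0.58],"dr":[0,0,0]},{"gripper":0,"delta_pos":[0,0.43,0.58],"dr":[0,0,0]},{"gripper":0,"delta_pos":[0,0.42,0.58],"dr":[0,0,0]}])

```text
t: 8.73
ee_pos: [503.4, 200.7, 55.6]
orientation: [0.226, 1.558, -0.225]
ft_force: [0.2, -0.2, -2.5]
width: 24.5
```

>>> apply_moves(increments=[{"gripper":0,"delta_pos":[0.6,0,0],"dr":[0,0,0]},{"gripper":0,"delta_pos":[0.8,0,0],"dr":[0,0,0]},{"gripper":0,"delta_pos":[0.6,0,0],"dr":[0,0,0]},{"gripper":0,"delta_pos":[0.4,0,0],"dr":[0,0,0]},{"gripper":0,"delta_pos":[0.2,0,0],"dr":[0,0,0]}])

```text
t: 9.15
ee_pos: [501.1, 199.9, 28.3]
orientation: [0.224, 1.561, -0.226]
ft_force: [-0.5, 0.0, -3.2]
width: 24.2
```

>>> apply_moves(increments=[{"gripper":0,"delta_pos":[0.1,0,0],"dr":[0,0,0]},{"gripper":0,"delta_pos":[0.05,0,0],"dr":[0,0,0]},{"gripper":0,"delta_pos":[0.05,0,0],"dr":[0,0,0]},{"gripper":0,"delta_pos":[0,0,0],"dr":[0,0,0]},{"gripper":0,"delta_pos":[0,0,0],"dr":[0,0,0]}])

```text
t: 9.57
ee_pos: [502.4, 200.4, 27.7]
orientation: [0.225, 1.559, -0.225]
ft_force: [-0.9, 0.6, -3.0]
width: 24.5
```

>>> apply_moves(increments=[{"gripper":0,"delta_pos":[0.1,-0.05,0],"dr":[0,0,0]},{"gripper":0,"delta_pos":[0.05,0,0],"dr":[0,0,0]},{"gripper":0,"delta_pos":[0.05,0,0],"dr":[0,0,0]},{"gripper":0,"delta_pos":[0,0,0],"dr":[0,0,0]},{"gripper":0,"delta_pos":[0,0,0],"dr":[0,0,0]}])

```text
t: 9.98
ee_pos: [502.1, 199.8, 25.5]
orientation: [0.225, 1.559, -0.225]
ft_force: [-0.3, 0.2, -1.6]
width: 24.3
```

>>> apply_moves(increments=[{"gripper":0,"delta_pos":[0.05,0,0],"dr":[0,0,0]},{"gripper":0,"delta_pos":[0.05,0,0],"dr":[0,0,0]},{"gripper":0,"delta_pos":[0,0,0],"dr":[0,0,0]},{"gripper":0,"delta_pos":[0,0,0],"dr":[0,0,0]},{"gripper":0,"delta_pos":[0,0,0],"dr":[0,0,0]}])

```text
t: 10.4
ee_pos: [502.1, 199.8, 25.4]
orientation: [0.225, 1.559, -0.225]
ft_force: [-3.1, -1.8, 10.7]
width: 24.1
```

>>> apply_moves(increments=[{"gripper":40,"delta_pos":[-0.05,0,0],"dr":[0,0,0]},{"gripper":40,"delta_pos":[0,0,0],"dr":[0,0,0]},{"gripper":40,"delta_pos":[0,0,0],"dr":[0,0,0]},{"gripper":0,"delta_pos":[0,0,0],"dr":[0,0,0]},{"gripper":0,"delta_pos":[0,0,0],"dr":[0,0,0]}])

```text
t: 10.82
ee_pos: [502.1, 199.8, 24.9]
orientation: [0.225, 1.559, -0.225]
ft_force: [-1.0, -0.2, -0.2]
width: 25.3
```

>>> apply_moves(increments=[{"gripper":0,"delta_pos":[0,0,0],"dr":[0,0,0]},{"gripper":0,"delta_pos":[0,0,0],"dr":[0,0,0]},{"gripper":0,"delta_pos":[0,0,0],"dr":[0,0,0]},{"gripper":0,"delta_pos":[0,0,0],"dr":[0,0,0]},{"gripper":0,"delta_pos":[0,0,0],"dr":[0,0,0]}])

```text
t: 11.23
ee_pos: [502.1, 199.8, 24.9]
orientation: [0.225, 1.559, -0.225]
ft_force: [0.2, -0.3, -1.2]
width: 24.3
```

```bash
python3 - <<'E'
from h import *
o=ctrl.get_obs();S=np.array([[.9596,-.2815],[.2815,.9596]])
print(o['ee_pos'],S@o['ee_pos'][:2],o['ft_force'],o['moment'],o['width'])
d=grab('wrist','w4');g=cv2.cvtColor(d['img'],cv2.COLOR_RGB2GRAY)
e=[]
for r in (175,190,205,220,240):
    row=g[r,270:365].astype(int);q=np.nonzero(row>np.percentile(row,60))[0];print(r,q.min()+270,q.max()+270,row[::6])
s=g[130:175,295:335];print(np.c_[np.nonzero(s<120)].mean(0)+[130,295] if (s<120).any() else 'none')
E
```

```text
[502.09114871 199.83255423  24.90264618] [425.55380229 333.0979774 ] [ 0.20721005 -0.3313009  -1.17302055] [-0.00605458 -0.10654627 -0.0761649 ] 24.337275916318834Traceback (most recent call last):
  File "<stdin>", line 7, in <module>
    return umr_minimum(a, axis, None, out, keepdims, initial, where)
ValueError: zero-size array to reduction operation minimum which has no identity
```

View pics/w4.png

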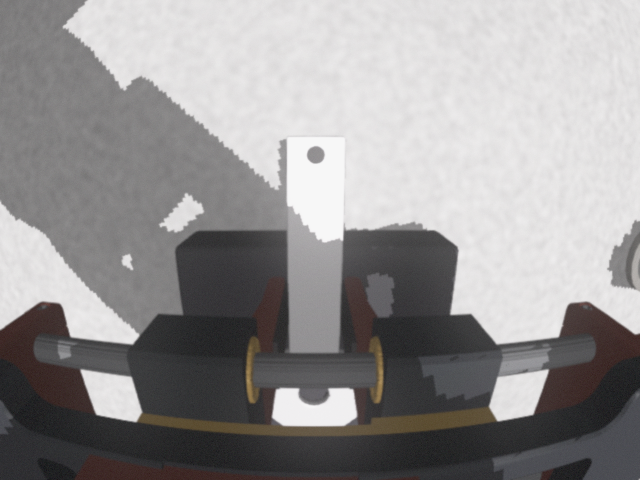

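The plate lies flat and centred: handle at column 316, granite from 177 to 457. Now I slide it in.

>>> apply_moves(increments=[{"gripper":0,"delta_pos":[0,0,0.4],"dr":[0,0,0]},{"gripper":0,"delta_pos":[0,0,0.7],"dr":[0,0,0]},{"gripper":0,"delta_pos":[0,0,0.7],"dr":[0,0,0]},{"gripper":0,"delta_pos":[0,0,0.6],"dr":[0,0,0]},{"gripper":0,"delta_pos":[0,0,0.4],"dr":[0,0,0]}])

```text
t: 11.7
ee_pos: [530.2, 191.6, 24.9]
orientation: [0.226, 1.558, -0.225]
ft_force: [-1.1, 0.1, 0.3]
width: 24.2
```

>>> apply_moves(increments=[{"gripper":0,"delta_pos":[0,0,0.3],"dr":[0,0,0]},{"gripper":0,"delta_pos":[0,0,0.2],"dr":[0,0,0]},{"gripper":0,"delta_pos":[0,0,0.1],"dr":[0,0,0]},{"gripper":0,"delta_pos":[0,0,0.05],"dr":[0,0,0]},{"gripper":0,"delta_pos":[0,0,0],"dr":[0,0,0]}])

```text
t: 12.12
ee_pos: [535.2, 190.0, 24.9]
orientation: [0.225, 1.559, -0.225]
ft_force: [-0.2, -0.0, -1.4]
width: 24.4
```

>>> apply_moves(increments=[{"gripper":0,"delta_pos":[0,0,0.05],"dr":[0,0,0]},{"gripper":0,"delta_pos":[0,0,0.05],"dr":[0,0,0]},{"gripper":0,"delta_pos":[0,0,0.05],"dr":[0,0,0]},{"gripper":0,"delta_pos":[0,0,0],"dr":[0,0,0]},{"gripper":0,"delta_pos":[0,0,0],"dr":[0,0,0]}])

```text
t: 12.53
ee_pos: [536.6, 189.7, 25.0]
orientation: [0.225, 1.559, -0.225]
ft_force: [-0.1, 0.3, -2.0]
width: 24.1
```

>>> apply_moves(increments=[{"gripper":0,"delta_pos":[0,0,0.05],"dr":[0,0,0]},{"gripper":0,"delta_pos":[0,0,0.05],"dr":[0,0,0]},{"gripper":0,"delta_pos":[0,0,0.05],"dr":[0,0,0]},{"gripper":0,"delta_pos":[0,0,0],"dr":[0,0,0]},{"gripper":0,"delta_pos":[0,0,0],"dr":[0,0,0]}])

```text
t: 12.95
ee_pos: [538.2, 189.2, 25.0]
orientation: [0.225, 1.559, -0.225]
ft_force: [-0.8, -0.5, -1.7]
width: 24.4
```

>>> apply_moves(increments=[{"gripper":0,"delta_pos":[0,0,0.05],"dr":[0,0,0]},{"gripper":0,"delta_pos":[0,0,0.05],"dr":[0,0,0]},{"gripper":0,"delta_pos":[0,0,0],"dr":[0,0,0]},{"gripper":0,"delta_pos":[0,0,0],"dr":[0,0,0]},{"gripper":0,"delta_pos":[0,0,0],"dr":[0,0,0]}])

```text
t: 13.37
ee_pos: [539.1, 188.9, 25.0]
orientation: [0.225, 1.559, -0.225]
ft_force: [0.3, -0.0, -1.3]
width: 24.3
```

>>> apply_moves(increments=[{"gripper":0,"delta_pos":[0,0,0.05],"dr":[0,0,0]},{"gripper":0,"delta_pos":[0,0,0.05],"dr":[0,0,0]},{"gripper":0,"delta_pos":[0,0,0],"dr":[0,0,0]},{"gripper":0,"delta_pos":[0,0,0],"dr":[0,0,0]},{"gripper":0,"delta_pos":[0,0,0],"dr":[0,0,0]}])

```text
t: 13.78
ee_pos: [540.0, 188.7, 25.0]
orientation: [0.225, 1.559, -0.225]
ft_force: [0.7, -0.3, -2.0]
width: 24.5
```

>>> apply_moves(increments=[{"gripper":0,"delta_pos":[0,0,0.05],"dr":[0,0,0]},{"gripper":0,"delta_pos":[0,0,0.05],"dr":[0,0,0]},{"gripper":0,"delta_pos":[0,0,0],"dr":[0,0,0]},{"gripper":0,"delta_pos":[0,0,0],"dr":[0,0,0]},{"gripper":0,"delta_pos":[0,0,0],"dr":[0,0,0]}])

```text
t: 14.2
ee_pos: [540.6, 188.4, 24.9]
orientation: [0.225, 1.56, -0.225]
ft_force: [-1.9, 0.8, -1.7]
width: 24.4
```

>>> apply_moves(increments=[{"gripper":0,"delta_pos":[0,0,0.05],"dr":[0,0,0]},{"gripper":0,"delta_pos":[0,0,0],"dr":[0,0,0]},{"gripper":0,"delta_pos":[0,0,0],"dr":[0,0,0]},{"gripper":0,"delta_pos":[0,0,0],"dr":[0,0,0]},{"gripper":0,"delta_pos":[0,0,0],"dr":[0,0,0]}])

```text
t: 14.62
ee_pos: [540.7, 188.3, 24.9]
orientation: [0.225, 1.56, -0.225]
ft_force: [-4.7, 2.9, 0.0]
width: 24.8
```

```bash
python3 - <<'E'
from h import *
o=ctrl.get_obs();S=np.array([[.9596,-.2815],[.2815,.9596]])
print(o['ee_pos'],S@o['ee_pos'][:2],S@o['ft_force'][:2],o['moment'],o['width'],o['t'])
E
```

```text
[540.71347957 188.33761103  24.89525793] [465.85161749 332.93961604] [-5.32121403  1.48193973] [ 0.49978632  0.83553832 -0.01568536] 24.775017874240636 14.6167
```

Both pins are touching: -5.3 N axial with only 1.5 N lateral. I'll release, then back off and check the seating with a light push on the handle end using closed fingers.

>>> apply_moves(increments=[{"gripper":60,"delta_pos":[0,0,0],"dr":[0,0,0]},{"gripper":60,"delta_pos":[0,0,0],"dr":[0,0,0]},{"gripper":60,"delta_pos":[0,0,0],"dr":[0,0,0]},{"gripper":60,"delta_pos":[0,0,0],"dr":[0,0,0]},{"gripper":60,"delta_pos":[0,0,0],"dr":[0,0,0]}])

```text
t: 15.03
ee_pos: [541.9, 188.2, 25.2]
orientation: [0.225, 1.558, -0.225]
ft_force: [-0.6, 0.1, -0.6]
width: 51.6
```

>>> apply_moves(increments=[{"gripper":60,"delta_pos":[-0.4,0,0],"dr":[0,0,0]},{"gripper":60,"delta_pos":[-1.2,0,0],"dr":[0,0,0]},{"gripper":30,"delta_pos":[-1.5,0,-1],"dr":[0,0,0]},{"gripper":0,"delta_pos":[-0.5,0,-2],"dr":[0,0,0]},{"gripper":0,"delta_pos":[0,0,-2.5],"dr":[0,0,0]}])

```text
t: 15.45
ee_pos: [490.8, 204.4, 63.5]
orientation: [0.228, 1.554, -0.224]
ft_force: [-0.9, 0.6, -0.5]
width: 36.4
```

>>> apply_moves(increments=[{"gripper":0,"delta_pos":[0,0,-2],"dr":[0,0,0]},{"gripper":0,"delta_pos":[0,0,-1.5],"dr":[0,0,0]},{"gripper":0,"delta_pos":[0,0,-1],"dr":[0,0,0]},{"gripper":0,"delta_pos":[0,0,0],"dr":[0,0,0]},{"gripper":0,"delta_pos":[0,0,0],"dr":[0,0,0]}])

```text
t: 15.87
ee_pos: [446.1, 216.9, 61.4]
orientation: [0.225, 1.558, -0.224]
ft_force: [-0.1, 0.1, 0.6]
width: 3.2
```

```bash
python3 - <<'E'
from h import *
o=ctrl.get_obs();S=np.array([[.9596,-.2815],[.2815,.9596]])
print(o['ee_pos'],S@o['ee_pos'][:2],S@o['ft_force'][:2],o['moment'],o['width'],o['t'],o['qpos'])
d=grab('wrist','w5')
E
```

```text
[446.07737886 216.91808078  61.42156103] [366.99341302 333.72537246] [-0.13498388  0.06105677] [-0.03526656 -0.01302119  0.02190832] 3.2449779375025116 15.8667 [ 4.28700489e-01  4.66350080e-01  2.00069586e+00 -2.01717473e-04
  6.73382941e-01 -8.55987006e-01]
```

View pics/w5.png

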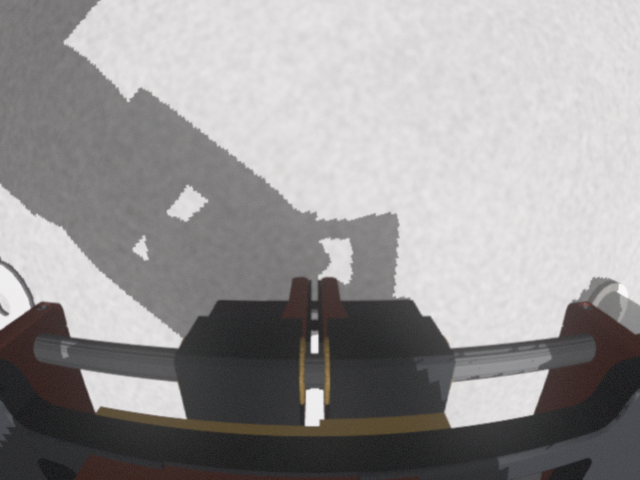

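The fingers are closed and ahead of the handle's end, which they hide. I'm lowering to plate height and nudging forward.

>>> apply_moves(increments=[{"gripper":0,"delta_pos":[0.6,-0.06,0],"dr":[0,0,0]},{"gripper":0,"delta_pos":[1.2,0,0],"dr":[0,0,0]},{"gripper":0,"delta_pos":[1.2,0,0],"dr":[0,0,0]},{"gripper":0,"delta_pos":[0.6,0,0],"dr":[0,0,0]},{"gripper":0,"delta_pos":[0,0,0],"dr":[0,0,0]}])

```text
t: 16.33
ee_pos: [445.0, 215.3, 23.4]
orientation: [0.225, 1.561, -0.227]
ft_force: [-1.3, -1.2, 0.8]
width: 0.3
```

>>> apply_moves(increments=[{"gripper":0,"delta_pos":[0,0,0.3],"dr":[0,0,0]},{"gripper":0,"delta_pos":[0,0,0.4],"dr":[0,0,0]},{"gripper":0,"delta_pos":[0,0,0.3],"dr":[0,0,0]},{"gripper":0,"delta_pos":[0,0,0.1],"dr":[0,0,0]},{"gripper":0,"delta_pos":[0,0,0.1],"dr":[0,0,0]}])

```text
t: 16.75
ee_pos: [457.4, 212.6, 25.4]
orientation: [0.226, 1.558, -0.225]
ft_force: [-2.3, 1.2, 1.0]
width: 0.5
```

>>> apply_moves(increments=[{"gripper":0,"delta_pos":[0,0,0.1],"dr":[0,0,0]},{"gripper":0,"delta_pos":[0,0,0.05],"dr":[0,0,0]},{"gripper":0,"delta_pos":[0,0,0.05],"dr":[0,0,0]},{"gripper":0,"delta_pos":[0,0,0],"dr":[0,0,0]},{"gripper":0,"delta_pos":[0,0,0],"dr":[0,0,0]}])

```text
t: 17.17
ee_pos: [457.9, 211.8, 24.9]
orientation: [0.225, 1.56, -0.226]
ft_force: [-5.7, 1.5, 4.2]
width: 0.5
```

>>> apply_moves(increments=[{"gripper":0,"delta_pos":[0,0,-0.5],"dr":[0,0,0]},{"gripper":0,"delta_pos":[0,0,-2],"dr":[0,0,0]},{"gripper":20,"delta_pos":[-2,0,-1.5],"dr":[0,0,0]},{"gripper":40,"delta_pos":[-3.5,0,0],"dr":[0,0,0]},{"gripper":60,"delta_pos":[-3.5,0,0],"dr":[0,0,0]}])

```text
t: 17.58
ee_pos: [418.8, 223.0, 115.0]
orientation: [0.223, 1.561, -0.226]
ft_force: [-0.3, 0.8, -0.3]
width: 17.1
```

>>> apply_moves(increments=[{"gripper":60,"delta_pos":[-3.5,0,0],"dr":[0,0,0]},{"gripper":60,"delta_pos":[-3,0,2],"dr":[0,0,0]},{"gripper":60,"delta_pos":[-1,0,3],"dr":[0,0,0]},{"gripper":60,"delta_pos":[0,0,3],"dr":[0,0,0]},{"gripper":60,"delta_pos":[0,0,3],"dr":[0,0,0]}])

```text
t: 18.0
ee_pos: [528.2, 192.2, 191.8]
orientation: [0.226, 1.555, -0.223]
ft_force: [-0.0, 0.2, -0.3]
width: 50.0
```

>>> apply_moves(increments=[{"gripper":60,"delta_pos":[0,0,3],"dr":[0,0,0]},{"gripper":60,"delta_pos":[0,0,3],"dr":[0,0,0]},{"gripper":60,"delta_pos":[0,0,3],"dr":[0,0,0]},{"gripper":60,"delta_pos":[0,0,2],"dr":[0,0,0]},{"gripper":60,"delta_pos":[0,0,0],"dr":[0,0,0]}])

```text
t: 18.42
ee_pos: [635.2, 159.8, 189.9]
orientation: [0.227, 1.555, -0.226]
ft_force: [-0.5, 0.3, 0.3]
width: 52.4
```

```bash
python3 - <<'E'
from h import *
o=ctrl.get_obs();S=np.array([[.9596,-.2815],[.2815,.9596]])
print(o['ee_pos'],S@o['ee_pos'][:2],o['moment'],o['ft_force'],o['width'],o['t'],o['qpos'])
d=grab('wrist','w6')
E
```

```text
[635.22317813 159.83855632 189.85007336] [564.56560813 332.19640329] [0.05041318 0.04879258 0.03184355] [-0.45565052  0.29957541  0.30271977] 52.402740230499596 18.4167 [ 2.28798134e-01  4.81884170e-01  1.57405817e+00 -1.03967098e-03
  1.08213690e+00 -1.05286076e+00]
```

View pics/w6.png

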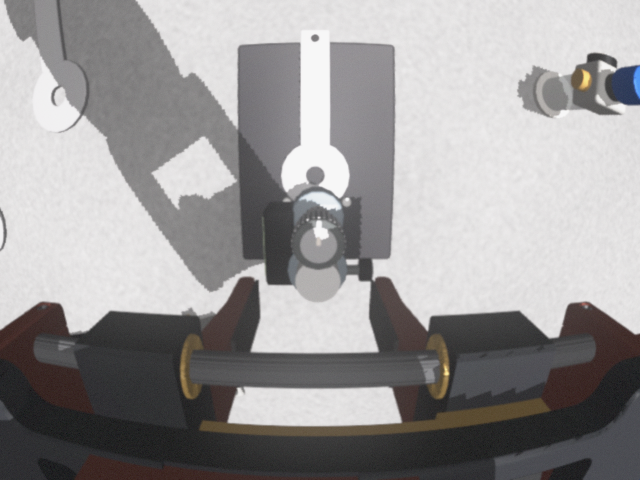

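The wrist view shows the plate under the arm, bore at (315,176), with the disc against the visible right pin at (347,202). The knob is at (318,243) with its line towards the front. I'll measure these.

```bash
python3 - <<'E'
exec(open('m3.py').read().split("z=P[...,2]")[0])
S=np.array([[.9596,-.2815],[.2815,.9596]])
g=cv2.cvtColor(d['img'],cv2.COLOR_RGB2GRAY)
z=P[...,2]
k=(z>178)&(z<192)&(abs(u-318)<40)&(abs(v-243)<40);(cx,cy),r=cv2.minEnclosingCircle(np.argwhere(k)[:,::-1].astype(np.float32))
C=onz(d,cx,cy,185,True)[:2];m=np.argwhere(k).mean(0)
print('knob',cx,cy,r,k.sum(),np.median(z[k]),C,S@C,'mean',S@onz(d,m[1],m[0],185,True)[:2])
# bore
s=g[164:188,303:327]<170;vv,uu=np.nonzero(s);B=onz(d,uu.mean()+303,vv.mean()+164,46,True)[:2];print('bore',uu.mean()+303,vv.mean()+164,s.sum(),S@B)
# disc outline from bright contour
m=((g>200)&(u>270)&(u<360)&(v>25)&(v<200)&(z>41)&(z<51)).astype(np.uint8)
q=[]
for th in np.radians(np.r_[95:168:4,12:85:4]+90):
    for rr in np.arange(25,45,.25):
        a,b=int(round(315+rr*np.cos(th))),int(round(176+rr*np.sin(th)))
        if g[b,a]<170:
            if b<186: q.append(S@onz(d,315+rr*np.cos(th),176+rr*np.sin(th),46,True)[:2])
            break
q=np.array(q);q=q[np.hypot(*(q-S@B).T)<36]
A=np.c_[2*q,np.ones(len(q))];sol=np.linalg.lstsq(A,(q**2).sum(1),rcond=None)[0]
print('disc',sol[:2],np.sqrt(sol[2]+sol[:2]@sol[:2]),len(q))
hh=g[32:46,306:324]<130;vv,uu=np.nonzero(hh);print('hole',S@onz(d,uu.mean()+306,vv.mean()+32,46,True)[:2],hh.sum())
print('pin top',S@onz(d,347,202,50,True)[:2])
# granite side edges
for r_ in(60,90,120,150):
    row=g[r_].astype(int);dk=np.nonzero((row<130)&(np.abs(np.arange(640)-316)<100)&(z[r_]>30))[0];print(r_,dk.min(),dk.max(),S@onz(d,dk.min()-.5,r_,40,True)[:2],S@onz(d,dk.max()+.5,r_,40,True)[:2])
E
```

```text
knob 317.7501525878906 242.38685607910156 27.767927169799805 2300 185.0036063706837 [614.6017017  167.30722617] [542.67480878 333.55839326] mean [542.65528934 333.65249536]
bore 314.609756097561 176.90592334494772 287 [522.25806439 332.2347529 ]
disc [520.63565041 333.01906711] 30.487936813862873 19
hole [398.63538185 332.56562747] 24
pin top [543.77758048 360.32720059]
60 239 393 [415.62463243 265.45005138] [415.85825615 402.33972127]
90 238 393 [443.40260629 264.61951898] [443.73457148 402.06302342]
120 239 393 [470.64365088 265.30049171] [470.96590846 402.10349908]
150 239 393 [497.56134697 264.7821771 ] [497.92808583 402.45583412]
```

Measured: spindle axis at (542.7,333.6) in micrometer-aligned coordinates, so the pin origin is at (520.7,333.6). The disc circle fit gives (520.6,333.0), so it is seated within measuring error. Now I grip the knob.

>>> apply_moves(increments=[{"gripper":60,"delta_pos":[0,0.14,-0.8],"dr":[0,0,0]},{"gripper":60,"delta_pos":[0,0,-0.9],"dr":[0,0,0]},{"gripper":60,"delta_pos":[0,0,-0.49],"dr":[0,0,0]},{"gripper":60,"delta_pos":[0,0,0],"dr":[0,0,0]},{"gripper":60,"delta_pos":[0,0,0],"dr":[0,0,0]}])

```text
t: 18.88
ee_pos: [609.8, 169.3, 190.5]
orientation: [0.224, 1.559, -0.224]
ft_force: [0.1, -0.0, -0.3]
width: 52.7
```

```bash
python3 - <<'E'
from h import *
o=ctrl.get_obs();S=np.array([[.9596,-.2815],[.2815,.9596]])
print(o['ee_pos'],S@o['ee_pos'][:2],o['moment'],o['ft_force'],o['qpos']);print(R.from_rotvec(o['orientation']).as_matrix().round(3))
E
```

```text
[609.81664477 169.28969585 190.47778181] [537.52500294 334.11377764] [ 0.01099478 -0.03958252 -0.0110394 ] [ 0.12748993 -0.0443362  -0.26997478] [ 2.52008582e-01  4.50843197e-01  1.62363312e+00 -5.27730467e-05
  1.06670458e+00 -1.03332539e+00]
[[ 0.     0.282  0.96 ]
 [ 0.     0.96  -0.282]
 [-1.     0.     0.   ]]
```

>>> apply_moves(increments=[{"gripper":60,"delta_pos":[0,-0.05,0.3],"dr":[0,0,0]},{"gripper":60,"delta_pos":[0,0,0.22],"dr":[0,0,0]},{"gripper":60,"delta_pos":[0.5,0,0],"dr":[0,0,0]},{"gripper":60,"delta_pos":[1,0,0],"dr":[0,0,0]},{"gripper":60,"delta_pos":[1,0,0],"dr":[0,0,0]}])

```text
t: 19.3
ee_pos: [615.8, 166.5, 164.1]
orientation: [0.225, 1.559, -0.225]
ft_force: [-0.5, -0.2, -0.6]
width: 52.9
```

>>> apply_moves(increments=[{"gripper":60,"delta_pos":[1,0,0],"dr":[0,0,0]},{"gripper":60,"delta_pos":[0.7,0,0],"dr":[0,0,0]},{"gripper":60,"delta_pos":[0.3,0,0],"dr":[0,0,0]},{"gripper":60,"delta_pos":[0,0,0],"dr":[0,0,0]},{"gripper":60,"delta_pos":[0,0,0],"dr":[0,0,0]}])

```text
t: 19.72
ee_pos: [615.6, 166.7, 144.7]
orientation: [0.225, 1.559, -0.225]
ft_force: [0.6, -0.4, 0.4]
width: 52.7
```

```bash
python3 - <<'E'
from h import *
o=ctrl.get_obs();S=np.array([[.9596,-.2815],[.2815,.9596]])
print(o['ee_pos'],S@o['ee_pos'][:2],o['moment'],o['ft_force'],o['qpos'])
E
```

```text
[615.61407474 166.70178989 144.72310197] [543.81671227 333.26239962] [ 0.0480748  -0.04382395 -0.01877943] [ 0.55822704 -0.3547333   0.38535251] [ 2.45779663e-01  5.11805850e-01  1.64234283e+00  1.96932607e-05
  9.87823585e-01 -1.03825711e+00]
```

>>> apply_moves(increments=[{"gripper":0,"delta_pos":[0,0.03,-0.07],"dr":[0,0,0]},{"gripper":0,"delta_pos":[0,0,0],"dr":[0,0,0]},{"gripper":0,"delta_pos":[0,0,0],"dr":[0,0,0]},{"gripper":0,"delta_pos":[0,0,0],"dr":[0,0,0]},{"gripper":0,"delta_pos":[0,0,0],"dr":[0,0,0]}])

```text
t: 20.13
ee_pos: [615.4, 167.7, 145.5]
orientation: [0.226, 1.558, -0.224]
ft_force: [0.2, 2.6, 1.4]
width: 27.0
```

>>> apply_moves(increments=[{"gripper":0,"delta_pos":[0,0,0],"dr":[0,0,0]},{"gripper":0,"delta_pos":[0,0,0],"dr":[0,0,0]},{"gripper":0,"delta_pos":[0,0,0],"dr":[0,0,0]},{"gripper":0,"delta_pos":[0,0,0],"dr":[0,0,0]},{"gripper":0,"delta_pos":[0,0,0],"dr":[0,0,0]}])

```text
t: 20.55
ee_pos: [615.4, 167.6, 145.4]
orientation: [0.226, 1.558, -0.224]
ft_force: [1.5, 4.0, 4.4]
width: 27.4
```

```bash
cat > tq.py <<'E'
from h import *
import sys
n=int(sys.argv[1]) if len(sys.argv)>1 else 4
a=[]
for i in range(n):
    o=ctrl.get_obs();a.append(np.r_[o['moment'],o['joint_torque'][5],o['ft_force']]);ctrl.get_image('wrist')
a=np.array(a);o=ctrl.get_obs()
M=R.from_rotvec(o['orientation']).as_matrix()
print('t',round(o['t'],2),'w',round(o['width'],1),'j6',round(o['qpos'][5],4),'yaw',round(float(np.arctan2(M[1,1],M[0,1])),4))
print('Mz',a[:,2].round(4),'mean',a[:,2].mean().round(4));print('tq6',a[:,3].round(5),'F',a[:,4:].mean(0).round(2),'pos',o['ee_pos'].round(2))
E
python3 tq.py
```

```text
t 20.75 w 27.4 j6 -1.0373 yaw 1.2839
Mz [ 0.019  -0.0267 -0.0372  0.0825] mean 0.0094
tq6 [0.01131 0.01184 0.01217 0.01266] F [0.4  4.79 4.33] pos [615.42 167.57 145.41]
```

>>> apply_moves(increments=[{"gripper":0,"delta_pos":[0,0.08,0],"dr":[0,0,0]},{"gripper":0,"delta_pos":[0,0,0],"dr":[0,0,0]},{"gripper":0,"delta_pos":[0,0,0],"dr":[0.1,0,0]},{"gripper":0,"delta_pos":[0,0,0],"dr":[0.1,0,0]},{"gripper":0,"delta_pos":[0,0,0],"dr":[0.1,0,0]}])

```text
t: 21.17
ee_pos: [615.5, 167.9, 145.4]
orientation: [0.464, 1.52, -0.463]
ft_force: [0.6, 3.5, 6.0]
width: 27.3
```

```bash
python3 tq.py 3
```

```text
t 21.32 w 27.1 j6 -0.7354 yaw 0.9832
Mz [0.0346 0.0494 0.0519] mean 0.0453
tq6 [-1.58567 -0.30962  1.06235] F [0.03 3.41 5.44] pos [615.51 167.88 145.39]
```

>>> apply_moves(increments=[{"gripper":0,"delta_pos":[0,0.04,0],"dr":[0.1,0,0]},{"gripper":0,"delta_pos":[0,0,0],"dr":[0.1,0,0]},{"gripper":0,"delta_pos":[0,0,0],"dr":[0.1,0,0]},{"gripper":0,"delta_pos":[0,0,0],"dr":[0,0,0]},{"gripper":0,"delta_pos":[0,0,0],"dr":[0,0,0]}])

```text
t: 21.73
ee_pos: [615.7, 168.1, 145.4]
orientation: [0.693, 1.457, -0.693]
ft_force: [-1.3, 2.8, 5.5]
width: 27.5
```

```bash
python3 tq.py 6
```

```text
t 22.03 w 27.6 j6 -0.4358 yaw 0.684
Mz [-0.0724  0.0218 -0.0232 -0.0406 -0.0336 -0.013 ] mean -0.0268
tq6 [ 0.19435  0.02774 -0.01033 -0.01814 -0.01971 -0.01995] F [-0.45  2.66  6.02] pos [615.69 168.1  145.4 ]
```

J6 torque is a clean signal: it settles at -0.020 N m, the free-running drag. I'll continue in steps and watch it climb towards -0.06.

>>> apply_moves(increments=[{"gripper":0,"delta_pos":[0,0,0],"dr":[0.1,0,0]},{"gripper":0,"delta_pos":[0,0,0],"dr":[0.1,0,0]},{"gripper":0,"delta_pos":[0,0,0],"dr":[0.1,0,0]},{"gripper":0,"delta_pos":[0,0,0],"dr":[0,0,0]},{"gripper":0,"delta_pos":[0,0,0],"dr":[0,0,0]}])

```text
t: 22.45
ee_pos: [615.9, 168.2, 145.4]
orientation: [0.923, 1.366, -0.922]
ft_force: [0.5, 3.4, 6.1]
width: 27.4
```

```bash
python3 tq.py 6
```

```text
t 22.75 w 27.7 j6 -0.1357 yaw 0.3839
Mz [ 0.0576 -0.0288 -0.0216  0.0058 -0.0066  0.0139] mean 0.0034
tq6 [ 0.19445  0.02784 -0.01026 -0.01805 -0.01957 -0.01981] F [0.4  3.37 5.41] pos [615.88 168.21 145.41]
```

>>> apply_moves(increments=[{"gripper":0,"delta_pos":[0,0,0],"dr":[0.08,0,0]},{"gripper":0,"delta_pos":[0,0,0],"dr":[0.08,0,0]},{"gripper":0,"delta_pos":[0,0,0],"dr":[0.04,0,0]},{"gripper":0,"delta_pos":[0,0,0],"dr":[0,0,0]},{"gripper":0,"delta_pos":[0,0,0],"dr":[0,0,0]}])

```text
t: 23.17
ee_pos: [616.0, 168.3, 145.4]
orientation: [1.072, 1.29, -1.071]
ft_force: [0.6, 3.3, 5.4]
width: 27.3
```

```bash
python3 tq.py 6
```

```text
t 23.47 w 27.2 j6 0.0627 yaw 0.1854
Mz [-0.0399 -0.0328 -0.0196 -0.0375 -0.0393 -0.0055] mean -0.0291
tq6 [ 0.09878  0.00671 -0.01447 -0.01884 -0.01967 -0.01976] F [0.95 3.55 5.17] pos [616.01 168.24 145.39]
```

>>> apply_moves(increments=[{"gripper":0,"delta_pos":[0,0,0],"dr":[0.08,0,0]},{"gripper":0,"delta_pos":[0,0,0],"dr":[0.08,0,0]},{"gripper":0,"delta_pos":[0,0,0],"dr":[0.04,0,0]},{"gripper":0,"delta_pos":[0,0,0],"dr":[0,0,0]},{"gripper":0,"delta_pos":[0,0,0],"dr":[0,0,0]}])

```text
t: 23.88
ee_pos: [616.2, 168.3, 145.4]
orientation: [1.22, 1.202, -1.218]
ft_force: [2.0, 3.8, 4.7]
width: 27.2
```

```bash
python3 tq.py 6
```

```text
t 24.18 w 27.0 j6 0.2615 yaw -0.0134
Mz [ 0.0142 -0.092  -0.0083 -0.0414 -0.0476 -0.0029] mean -0.0297
tq6 [ 0.09394  0.00572 -0.01448 -0.01865 -0.01941 -0.01959] F [2.33 3.37 5.1 ] pos [616.16 168.28 145.39]
```

>>> apply_moves(increments=[{"gripper":0,"delta_pos":[0,0,0],"dr":[0.08,0,0]},{"gripper":0,"delta_pos":[0,0,0],"dr":[0.08,0,0]},{"gripper":0,"delta_pos":[0,0,0],"dr":[0.04,0,0]},{"gripper":0,"delta_pos":[0,0,0],"dr":[0,0,0]},{"gripper":0,"delta_pos":[0,0,0],"dr":[0,0,0]}])

```text
t: 24.6
ee_pos: [616.3, 168.3, 145.4]
orientation: [1.365, 1.1, -1.363]
ft_force: [3.3, 3.0, 4.2]
width: 27.6
```

```bash
python3 tq.py 6
```

```text
t 24.9 w 27.5 j6 0.4608 yaw -0.2126
Mz [-0.0237 -0.0551 -0.039   0.0001 -0.0388  0.0063] mean -0.025
tq6 [ 0.08158  0.0027  -0.01489 -0.01848 -0.0191  -0.01922] F [3.23 3.42 5.39] pos [616.29 168.27 145.43]
```

>>> apply_moves(increments=[{"gripper":0,"delta_pos":[0,0.04,-0.05],"dr":[0.08,0,0]},{"gripper":0,"delta_pos":[0,0,0],"dr":[0.08,0,0]},{"gripper":0,"delta_pos":[0,0,0],"dr":[0.04,0,0]},{"gripper":0,"delta_pos":[0,0,0],"dr":[0,0,0]},{"gripper":0,"delta_pos":[0,0,0],"dr":[0,0,0]}])

```text
t: 25.32
ee_pos: [616.5, 168.3, 145.4]
orientation: [1.507, 0.984, -1.506]
ft_force: [2.6, 1.6, 6.2]
width: 27.0
```

```bash
python3 tq.py 6
```

```text
t 25.62 w 27.2 j6 0.6612 yaw -0.4126
Mz [ 0.0027 -0.0564 -0.0149  0.0003 -0.039   0.075 ] mean -0.0053
tq6 [ 0.07154 -0.      -0.01621 -0.01946 -0.02012 -0.02012] F [2.14 1.68 6.1 ] pos [616.5  168.31 145.41]
```

>>> apply_moves(increments=[{"gripper":0,"delta_pos":[0,0,0],"dr":[0.08,0,0]},{"gripper":0,"delta_pos":[0,0,0],"dr":[0.08,0,0]},{"gripper":0,"delta_pos":[0,0,0],"dr":[0.04,0,0]},{"gripper":0,"delta_pos":[0,0,0],"dr":[0,0,0]},{"gripper":0,"delta_pos":[0,0,0],"dr":[0,0,0]}])

```text
t: 26.03
ee_pos: [616.7, 168.3, 145.4]
orientation: [1.645, 0.853, -1.643]
ft_force: [2.4, 1.8, 5.8]
width: 27.4
```

```bash
python3 tq.py 6
```

```text
t 26.33 w 27.5 j6 0.8612 yaw -0.6126
Mz [-0.0458 -0.0472  0.0216 -0.0717  0.038  -0.0637] mean -0.0281
tq6 [ 7.163e-02  7.000e-05 -1.615e-02 -1.949e-02 -2.005e-02 -2.021e-02] F [2.54 1.47 5.92] pos [616.64 168.26 145.41]
```

>>> apply_moves(increments=[{"gripper":0,"delta_pos":[0,0,0],"dr":[0.08,0,0]},{"gripper":0,"delta_pos":[0,0,0],"dr":[0.08,0,0]},{"gripper":0,"delta_pos":[0,0,0],"dr":[0.04,0,0]},{"gripper":0,"delta_pos":[0,0,0],"dr":[0,0,0]},{"gripper":0,"delta_pos":[0,0,0],"dr":[0,0,0]}])

```text
t: 26.75
ee_pos: [616.8, 168.1, 145.4]
orientation: [1.779, 0.707, -1.776]
ft_force: [3.1, 1.4, 5.2]
width: 27.7
```

```bash
python3 tq.py 6
```

```text
t 27.05 w 27.1 j6 1.0612 yaw -0.8126
Mz [-0.0539 -0.064  -0.0386 -0.0122  0.0197 -0.0068] mean -0.026
tq6 [ 0.07171  0.00013 -0.01611 -0.01939 -0.02003 -0.02009] F [2.74 1.31 5.55] pos [616.76 168.17 145.41]
```

>>> apply_moves(increments=[{"gripper":0,"delta_pos":[0,0,0],"dr":[0.08,0,0]},{"gripper":0,"delta_pos":[0,0,0],"dr":[0.08,0,0]},{"gripper":0,"delta_pos":[0,0,0],"dr":[0.04,0,0]},{"gripper":0,"delta_pos":[0,0,0],"dr":[0,0,0]},{"gripper":0,"delta_pos":[0,0,0],"dr":[0,0,0]}])

```text
t: 27.47
ee_pos: [616.9, 168.0, 145.4]
orientation: [1.907, 0.545, -1.904]
ft_force: [2.7, 0.6, 6.2]
width: 27.4
```

```bash
python3 tq.py 6
```

```text
t 27.77 w 27.4 j6 1.2612 yaw -1.0126
Mz [-0.0081 -0.02   -0.04   -0.021  -0.0859 -0.0358] mean -0.0351
tq6 [ 7.169e-02  9.000e-05 -1.608e-02 -1.938e-02 -2.009e-02 -2.007e-02] F [3.35 0.65 5.49] pos [616.87 168.03 145.41]
```

>>> apply_moves(increments=[{"gripper":0,"delta_pos":[0,0,0],"dr":[0.08,0,0]},{"gripper":0,"delta_pos":[0,0,0],"dr":[0.08,0,0]},{"gripper":0,"delta_pos":[0,0,0],"dr":[0.04,0,0]},{"gripper":0,"delta_pos":[0,0,0],"dr":[0,0,0]},{"gripper":0,"delta_pos":[0,0,0],"dr":[0,0,0]}])

```text
t: 28.18
ee_pos: [617.0, 167.9, 145.4]
orientation: [2.028, 0.365, -2.024]
ft_force: [3.8, -0.2, 5.5]
width: 27.4
```

```bash
python3 tq.py 6
```

```text
t 28.48 w 27.5 j6 1.4612 yaw -1.2125
Mz [-0.0345  0.0253  0.0477  0.029   0.0473  0.0079] mean 0.0204
tq6 [0.09205 0.02044 0.00423 0.00094 0.00036 0.00026] F [3.49 0.27 5.1 ] pos [616.95 167.92 145.4 ]
```

>>> apply_moves(increments=[{"gripper":0,"delta_pos":[0,0,0],"dr":[0.08,0,0]},{"gripper":0,"delta_pos":[0,0,0],"dr":[0.08,0,0]},{"gripper":0,"delta_pos":[0,0,0],"dr":[0.04,0,0]},{"gripper":0,"delta_pos":[0,0,0],"dr":[0,0,0]},{"gripper":0,"delta_pos":[0,0,0],"dr":[0,0,0]}])

```text
t: 28.9
ee_pos: [617.0, 167.8, 145.4]
orientation: [2.141, 0.168, -2.136]
ft_force: [2.4, -0.7, 5.4]
width: 27.4
```

```bash
python3 tq.py 6
```

```text
t 29.2 w 28.0 j6 1.6611 yaw -1.4124
Mz [0.0209 0.0022 0.0118 0.0003 0.0245 0.0094] mean 0.0115
tq6 [0.11198 0.04035 0.0242  0.02092 0.02033 0.02018] F [ 3.5  -0.52  5.06] pos [617.   167.77 145.43]
```

Touch was at about 2.3 rad: the settled torque has risen by 0.020 for each 0.2 rad step since then. Now I go in smaller steps to find the plateau.

>>> apply_moves(increments=[{"gripper":0,"delta_pos":[0,0,0],"dr":[0.04,0,0]},{"gripper":0,"delta_pos":[0,0,0],"dr":[0.04,0,0]},{"gripper":0,"delta_pos":[0,0,0],"dr":[0.02,0,0]},{"gripper":0,"delta_pos":[0,0,0],"dr":[0,0,0]},{"gripper":0,"delta_pos":[0,0,0],"dr":[0,0,0]}])

```text
t: 29.62
ee_pos: [617.0, 167.7, 145.4]
orientation: [2.194, 0.062, -2.189]
ft_force: [5.2, -1.5, 4.2]
width: 27.4
```

```bash
python3 tq.py 6
```

```text
t 29.92 w 27.5 j6 1.7611 yaw -1.5124
Mz [ 0.0399  0.0019  0.0069  0.0151  0.0696 -0.024 ] mean 0.0182
tq6 [0.06644 0.03098 0.02306 0.02133 0.02111 0.02106] F [ 4.02 -1.09  5.06] pos [617.03 167.69 145.42]
```

>>> apply_moves(increments=[{"gripper":0,"delta_pos":[0,0,0],"dr":[0.03,0,0]},{"gripper":0,"delta_pos":[0,0,0],"dr":[0.03,0,0]},{"gripper":0,"delta_pos":[0,0,0],"dr":[0,0,0]},{"gripper":0,"delta_pos":[0,0,0],"dr":[0,0,0]},{"gripper":0,"delta_pos":[0,0,0],"dr":[0,0,0]}])

```text
t: 30.33
ee_pos: [617.0, 167.6, 145.4]
orientation: [-2.223, 0.003, 2.219]
ft_force: [3.6, -1.4, 6.0]
width: 27.0
```

```bash
python3 tq.py 3
```

```text
t 30.48 w 27.4 j6 1.8211 yaw -1.5724
Mz [-0.0312  0.0375  0.0016] mean 0.0026
tq6 [0.02564 0.02169 0.02091] F [ 3.88 -1.42  5.82] pos [617.01 167.64 145.4 ]
```

The plateau holds: the torque stays at 0.021 through a further 0.06 rad, so the clutch is slipping, by about 0.15 rad in all. I release and retract straight up.

>>> apply_moves(increments=[{"gripper":60,"delta_pos":[0,0,0],"dr":[0,0,0]},{"gripper":60,"delta_pos":[0,0,0],"dr":[0,0,0]},{"gripper":60,"delta_pos":[0,0,0],"dr":[0,0,0]},{"gripper":60,"delta_pos":[0,0,0],"dr":[0,0,0]},{"gripper":60,"delta_pos":[0,0,0],"dr":[0,0,0]}])

```text
t: 30.9
ee_pos: [615.3, 168.4, 144.4]
orientation: [-2.218, 0.006, 2.221]
ft_force: [-0.4, 0.9, 0.0]
width: 52.4
```

>>> apply_moves(increments=[{"gripper":60,"delta_pos":[-0.5,0,0],"dr":[0,0,0]},{"gripper":60,"delta_pos":[-1.5,0,0],"dr":[0,0,0]},{"gripper":60,"delta_pos":[-2.5,0,0],"dr":[0,0,0]},{"gripper":60,"delta_pos":[-2.5,0,0],"dr":[0,0,0]},{"gripper":60,"delta_pos":[-1.5,0,0],"dr":[0,0,0]}])

```text
t: 31.32
ee_pos: [616.8, 168.9, 232.9]
orientation: [-2.222, 0.005, 2.216]
ft_force: [0.7, -0.8, 0.6]
width: 52.6
```

```bash
python3 - <<'E'
from h import *
o=ctrl.get_obs();print(o['ee_pos'],o['width'],o['ft_force'],o['t'])
d=grab('scene');w=grab('wrist')
a=cv2.resize(d['img'][220:360,290:450],None,fx=4,fy=4,interpolation=cv2.INTER_CUBIC)[:,:,::-1]
cv2.imwrite('pics/f.png',cv2.resize(np.hstack([cv2.resize(a,(549,480)),w['img'][:,:,::-1]]),(800,323)))
E
```

```text
[616.80873348 168.87992835 232.89101134] 52.61567339217829 [ 0.65873352 -0.82555326  0.61489612] 31.3167
```

View pics/f.png

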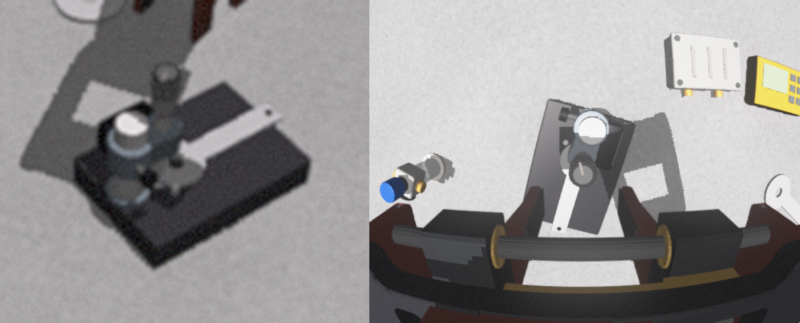

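The plate is lying in place, and the regulator, box and calibrator are where they were. The gripper is open and clear above the knob, so I hand in.

```bash
python3 -c "
from workcell import ctrl
print(ctrl.close_job())"
```

```text
the job is handed in; nothing more can be done
None
```

I laid the small (60 mm) orifice plate flat on the granite, slid it against both locating pins and let go. I then closed the spindle with the friction knob and stopped just after it began to slip. The job was handed in at about 31 s of the 72 s allowed, with the gripper open and about 60 mm above the knob. The hand-in gives no verdict.

**Checks**
- **Seating:** when I slid the plate in, the pins pushed back with 5.3 N and only 1.5 N sideways, so both were touching. After release, a light push on the handle end met the same resistance (about 6 N). The disc's centre then measured within about 1 mm of where the pins should hold it; the bore alone read about 2 mm off.
- **Closing:** the spindle touched after about 2.3 rad of turning. The torque then climbed by 0.04 N m and levelled off. It stayed level over a further 0.06 rad, so I estimate 0.15 rad of slip, under the 0.52 rad allowed.
- **Last picture:** the plate was in place, and the regulator, junction box and calibrator were undisturbed. The spray can was outside that view, but the arm never went near it. I did not measure the disc again after closing the spindle.

**What disagreed**
- **Fingertip position:** the cameras showed the fingertips about 25 mm further back than the data sheet says. My first grip therefore closed on nothing above the plate, and I corrected for it from then on.
- **Wrist moment reading:** it was too noisy to use, so I judged the slip from the last joint's torque instead.

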